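Start the clamp knob on the sieve station

ROBOT

A 6-joint arm with a two-finger parallel gripper is mounted at the origin on a cart in front of the work surface, level with it; the furniture and walls round the work are solid. World frame = base frame: x ahead of the robot, y to its left, z up, the work surface at z = 0. Lengths are in mm, angles in degrees, forces in N, time in s.
With the tool pointing down it reaches from about 350 to 850 mm from the base axis. Payload 8.1 kg.
Tool frame: the origin (TCP) lies midway between the tips of the shut fingers; the grasp point (between the pads) lies 19 mm behind it; z points along the fingers, y is the line along which they close (so a half turn about z gives the same grasp; the last joint's range is limited). The gripper opens to 85 mm and grips with 20 to 120 N. Pads are 22 mm wide; open, the fingers measure 114 mm over their backs; the gripper's body (76 mm by 85 mm) begins 54 mm behind the grasp point. The pads swing forward as they close: fully open they stand 13 mm farther back than shut.
Start: joints at [58.591, 7.471, 85.268, -0, 87.261, -4.893], TCP at [267.853, 536.898, 191.792] pointing down, gripper open.
Joint ranges: [-169.43, 169.43], [-51.17, 129.36], [1.28, 143.12], [-76.62, 256.62], [0, 156.53], [-152.29, 152.29]. Speed limits (degrees/s): [136.94, 136.94, 159.86, 180, 180, 180].

INTERFACE

Orientations are given as [roll, pitch, yaw] about the fixed x, y, z axes, in that order (R = Rz(yaw) Ry(pitch) Rx(roll)).
In Python, from bench import r gives the robot as it stands. The module is installed in compiled form; this text tells all that it offers.
- The arm moves only by the tool jog_arm, never from a script. Its argument "rows" is a list of rows, each a list of 2 entries, a list of its own where there are three numbers: the shift along the tool's x, y, z in mm, then the turn, a rotation vector about the tool's x, y, z in rad. A call has 1 to 10 rows; each row is the pose to reach, as a shift and turn from the pose commanded when the call began, along the tool's axes at that moment; what a row does not reach only later rows make up. A row lasts 1/10 s, in which the tool goes at most 50 mm and 8.59 degrees, less where a joint would pass 70% of its speed; a pose out of reach is approached as far as the arm can. A call with a gripper value outside its range is refused whole. "grip" is the finger opening in mm, from 0 to 85.4, set as the call begins (left out, the last holds). The fingers move at their own pace and stop on an object; "force" is the grip in N (left out, the last holds). Time passes only in rows, so rows that repeat a pose let the fingers close. It gives the time, the measured TCP pose, the force, the opening and the grip force at its end, in the units of the state.
- r.sense(): the state, without advancing time (a new reading comes with each control period).
- r.snapshot(name): name is "scene" or "top" or "wrist"; returns (picture, depth): 420x560x3 uint8, blue, green, red; 420x560 float32, mm along the optical axis (not along the pixel's ray), 0 where there is no reading.
- r.camera_params(name): a dict with "fx", "fy", "cx", "cy" (pixels), "pose" (4x4, takes a point from camera to world coordinates); the wrist camera has in their place "tool_from_camera" (4x4, takes a point from camera to tool coordinates, whose origin is the TCP and whose axes are the flange's). Camera axes: x right, y down, z forward; pixel columns grow to the right and rows downward; lengths in mm; the calibration is good to about 2 mm. A picture is of the moment at which its call begins: read the wrist's pose just before it. camera_params takes no time and is no camera call.
- r.hand_in(): hands the job in; it is judged then, once.
The state is a dict: "time": time; "joint_pos": joint angles; "qd": joint speeds; "joint_efforts": joint torques, N m; "tool_pos": TCP position; "tcp_rot": TCP orientation; "ft_force": force on the tool from outside, world axes, zero at the start; "wrist_torque": the same for the moment, N m; "finger_gap": finger opening in mm; "grip_force": force on a finger pad.
Only numpy, scipy, OpenCV 4.12 (cv2) and the standard library are available. Lean on these libraries where they do the work, as an engineer would, in place of code of your own. Each camera call takes 0.05 s, during which the arm holds its last target. There are 200 camera calls.

TASK

One of the two clamp stations holds a test sieve. On that station, take the black wing knob and turn it backwards (anticlockwise seen from above) until its white pointer is at the white mark, where the thread clicks and the sleeve drops, then turn it forwards (clockwise) until the pointer is at the green mark, and let go. Leave the knob of the empty station alone.

Things in the scene. Friction and masses are not known exactly. Their poses are not given: they have to be found in the camera images.
- sieve_clamp_knob_grip (a point): Centre of the black knob's wing on the station with the steel sieve, on its upright turning axis, about 0.1 m up; turns with it. Wing: 62 mm long (point x, white pointer at the -x end), 16 mm thick (point y; grip across this), 34 mm high (z up). Below this point: foot of the wing at 17 mm, sleeve, thread and lug (radius 30 mm) from 28 mm, blue deck at 45 mm. The sieve is lower, 98 mm to one side.
- sieve_clamp_knob (a joint): Angle of that knob, rad: grows as it turns forwards (clockwise from above). Starts between 0 and 0.25; stops at -0.85 and 0.8. White mark on the deck at -0.65, green mark at 0.55. Turns easily (0.05 N m), stays where it is left, neither rises nor falls and cannot come off.
- sieve_clamp_sleeve (a joint): Sprung brass sleeve with yellow lug under that knob, m: 0 = up, lug riding on top of the thread; 0.0075 = down. It drops by itself when the knob is turned back past about -0.5 (the click); turned forwards after that, the lug runs in under the thread and stays down. Turned forwards without the click it stays up.
- empty_clamp_knob_pointer (a point): White pointer on the end of the other knob's wing, half-way up it, 31 mm from that knob's axis, on the identical station that holds no sieve: not to be turned. The stations stand side by side, either one on the left, each turned a little.

How it is judged:
By the outcome, as a careful person would: the job done as asked, in the order asked, and still so for the second after the job is handed in, with the robot touching nothing.
It also fails if it takes over 32 s, if anything falls off the work surface, if the arm or the gripper's body presses on something with over 40 N, if the wrist force passes 120 N, or if a joint passes its speed limit or range.

## Working session

There is one attempt and no reset: what is moved stays moved. The work goes in short steps, Python scripts to look and compute and a tool call to move; the robot and the scene stay as the last step left them, time stands still between calls to the robot, and variables do not carry over. Pictures are saved under pics/ and viewed, at most 10 in all, crops included, and the job is handed in when it is done.

Besides the shell and the picture viewer there is one more tool, called after ">>>" as name([rows], argument=value, ...), one row to a line, values as JSON. jog_arm: Moves the arm, as the interface text tells. Its arguments: {"type":"object","properties":{"rows":{"type":"array"},"grip":{"type":"number"},"force":{"type":"number"}},"required":["rows"]}

```bash
mkdir -p pics
cat > h.py <<'E'
import numpy as np, cv2
from bench import r
from scipy.spatial.transform import Rotation as R
np.set_printoptions(precision=2,suppress=True)
def snap(n,f):
    s=r.sense(); p,d=r.snapshot(n); cv2.imwrite(f'pics/{f}.png',p); c=r.camera_params(n)
    if n=='wrist':
        T=np.eye(4);T[:3,:3]=R.from_euler('xyz',s['tcp_rot'],degrees=True).as_matrix();T[:3,3]=s['tool_pos']
        P=T@c['tool_from_camera']
    else: P=c['pose']
    P=np.array(P); np.savez(f'pics/{f}.npz',p=p,d=d,P=P,K=[c['fx'],c['fy'],c['cx'],c['cy']]); return p,d,P,c
def load(f):
    z=np.load(f'pics/{f}.npz'); return z['p'],z['d'],z['P'],z['K']
def cloud(d,P,K):
    v,u=np.indices(d.shape); X=np.stack([(u-K[2])/K[0]*d,(v-K[3])/K[1]*d,d],-1)
    return X@P[:3,:3].T+P[:3,3]
def ray(u,v,z,P,K):
    w=P[:3,:3]@np.array([(u-K[2])/K[0],(v-K[3])/K[1],1]); return P[:3,3]+w*(z-P[2,3])/w[2]
E
python3 - <<'E'
from h import *
for n in('top','scene'): snap(n,n+'0')
print(r.sense())
a=np.hstack([load('top0')[0],load('scene0')[0]]); cv2.imwrite('pics/a.png',cv2.resize(a,(800,300),interpolation=3))
E
```

```text
{'time': 0.1, 'joint_pos': array([58.59,  7.51, 85.32,  0.  , 87.26, -4.89]), 'qd': array([-0.02, -0.13, -0.19, -0.03,  0.04, -0.07]), 'joint_efforts': array([  0.  , -57.1 , -50.19,  -0.  ,   0.01,   0.  ]), 'tool_pos': array([267.53, 536.41, 190.84]), 'tcp_rot': array([-179.9 ,   -0.01,  153.48]), 'ft_force': array([-0.45,  0.3 , -0.65]), 'wrist_torque': array([0.03, 0.04, 0.01]), 'grip_force': 0.0, 'finger_gap': 85.41284425589535}
```

View pics/top0.png

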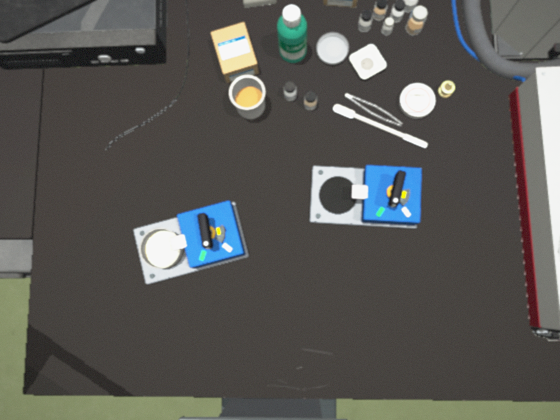

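View pics/scene0.png

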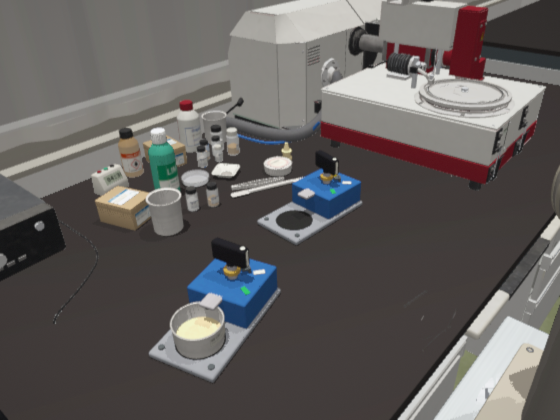

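The sieve station is the left one in the top view: knob about (206,230), pointer at (206,244), green mark (203,256), white mark (227,248). The empty one is on the right at (397,190).

Run:
```python
from h import *
p,d,P,K=load('top0'); C=cloud(d,P,K)
print('cam',P[:3,3], 'center',ray(280,210,0,P,K))
for (n,x0,x1,y0,y1) in(('sieve',175,245,200,270),('empty',360,425,163,228)):
    m=np.zeros(d.shape,bool); m[y0:y1,x0:x1]=1
    w=m&(C[...,2]>100)&(d>0)
    q=C[w]; print(n,len(q),'ztop',np.percentile(q[:,2],[5,50,95]))
    rc=cv2.minAreaRect(q[:,:2].astype(np.float32)); print(rc)
    hsv=cv2.cvtColor(p,cv2.COLOR_BGR2HSV)
    g=m&(abs(hsv[...,0].astype(int)-70)<20)&(hsv[...,1]>120)&(hsv[...,2]>90)
    wh=m&(hsv[...,1]<50)&(hsv[...,2]>190)
    b=m&(abs(hsv[...,0].astype(int)-110)<12)&(hsv[...,1]>150)
    print('deck z',np.median(C[b][:,2]))
    for nm,k in(('g',g),('w',wh)):
        nn,l,s,c=cv2.connectedComponentsWithStats(k.astype(np.uint8))
        for i in range(1,nn):
            if s[i,4]>5: print(nm,c[i],s[i,4],np.median(C[l==i],axis=0))
cv2.imwrite('pics/crop.png',cv2.resize(p[195:275,130:250],None,fx=6,fy=6,interpolation=2))
```

```text
cam [ 387.77  -75.33 1058.14] center [546.4  -32.05   0.  ]
sieve 369 ztop [105.38 118.59 122.32]
((493.6048889160156, 96.9849624633789), (62.389949798583984, 16.530317306518555), 11.631210327148438)
deck z 57.66007202879581
g [202.22 255.3 ] 46 [453.95 108.41  59.21]
w [178.47 240.02] 252 [480.09 156.36  56.07]
w [205.35 243.  ] 17 [470.86  92.43 119.42]
w [226.83 247.02] 52 [468.81  63.06  58.57]
w [183.65 265.83] 108 [434.32 152.22  10.03]
empty 364 ztop [106.47 119.12 121.97]
((568.245849609375, -240.876953125), (16.44277000427246, 62.7453498840332), 76.07437896728516)
deck z 57.74192252942021
g [379.79 211.36] 47 [ 534.81 -218.37   58.72]
w [362.67 187.55] 141 [ 576.63 -188.48   57.82]
w [395.11 199.72] 18 [ 545.72 -235.83  119.95]
w [360. 210.] 13 [ 544.69 -187.14    9.69]
w [405.92 211.52] 52 [ 534.5  -265.79   59.13]
w [360.62 222.25] 8 [ 520.08 -186.85    8.97]
```

View pics/crop.png

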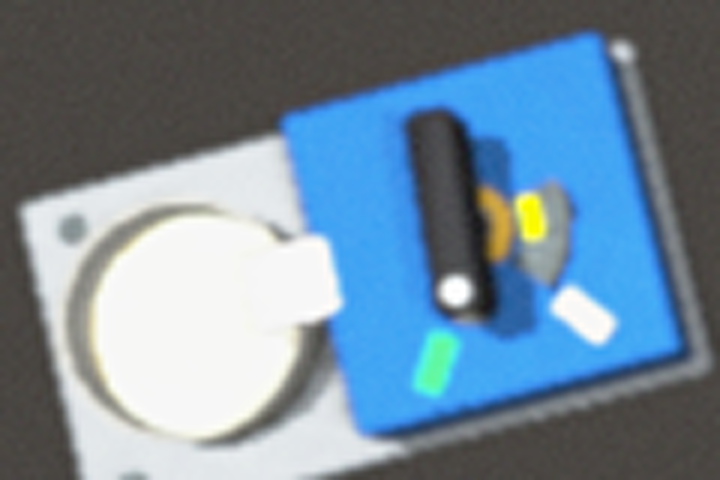

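```bash
cat >> h.py <<'E'
def go(x,y,z,yaw):
    s=r.sense(); M=R.from_euler('xyz',s['tcp_rot'],degrees=True); T=R.from_euler('xyz',[180,0,yaw],degrees=True)
    print('t',s['time'],s['tool_pos'],s['tcp_rot'],'shift',M.inv().apply(np.array([x,y,z])-s['tool_pos']),'rot',(M.inv()*T).as_rotvec())
E
python3 -c "
from h import *
go(493.6,97,200,191.6)"
```

```text
t 0.1 [267.53 536.41 190.84] [-179.9    -0.01  153.48] shift [-398.47 -292.27   -8.73] rot [-0.   -0.   -0.67]
```

>>> jog_arm([
  [[-40,-29,-1],[0,0,-0.07]],
  [[-80,-58,-2],[0,0,-0.13]],
  [[-120,-88,-3],[0,0,-0.2]],
  [[-160,-117,-4],[0,0,-0.27]],
  [[-200,-146,-5],[0,0,-0.33]],
  [[-240,-175,-6],[0,0,-0.4]],
  [[-280,-205,-7],[0,0,-0.47]],
  [[-319,-234,-8],[0,0,-0.53]],
  [[-359,-263,-9],[0,0,-0.6]],
  [[-398.5,-292.3,-9],[0,0,-0.67]],
], grip=60)

```text
time: 1.1
tool_pos: [494.4, 95.5, 200.8]
tcp_rot: [180.0, 0.0, -168.0]
ft_force: [0.1, 0.7, 0.1]
finger_gap: 59.6
grip_force: 0.0
```

>>> jog_arm([
  [[0,0,0],[0,0,0]],
  [[0,0,0],[0,0,0]],
  [[0,0,0],[0,0,0]],
])

```text
time: 1.4
tool_pos: [493.4, 98.1, 200.4]
tcp_rot: [180.0, -0.0, -168.1]
ft_force: [0.8, 0.6, -0.9]
finger_gap: 60.4
grip_force: 0.0
```

Run:
```python
from h import *
p,d,P,c=snap('wrist','w1'); K=[c[k] for k in('fx','fy','cx','cy')]; C=cloud(d,P,K)
go(493.6,97,200,191.6)
hsv=cv2.cvtColor(p,cv2.COLOR_BGR2HSV).astype(int)
near=(np.hypot(C[...,0]-493.6,C[...,1]-97)<50)&(d>0)
w=near&(C[...,2]>113)&(C[...,2]<126)
q=C[w]; print(len(q),np.median(q[:,2])); print(cv2.minAreaRect(q[:,:2].astype(np.float32)))
g=(abs(hsv[...,0]-70)<20)&(hsv[...,1]>120)&(hsv[...,2]>90); wh=(hsv[...,1]<50)&(hsv[...,2]>180)
for nm,k in(('g',g),('w',wh)):
    n,l,s,cc=cv2.connectedComponentsWithStats(k.astype(np.uint8))
    for i in range(1,n):
        if s[i,4]>40: print(nm,cc[i],s[i,4],np.median(C[l==i],axis=0))
```

```text
t 1.45 [493.37  98.47 200.52] [ 179.98   -0.03 -168.08] shift [ 0.07 -1.48  0.52] rot [ 0.   -0.    0.01]
1574 119.01791263447913
((496.12060546875, 97.84626770019531), (63.025718688964844, 15.589872360229492), 11.33584213256836)
g [111.03 416.5 ] 141 [851.28 -53.62   8.35]
w [374.29 168.56] 7323 [463.96 190.27  22.49]
w [ 50.87 201.68] 4925 [ 559.92 -134.97    9.44]
w [248.76 154.06] 195 [470.62  64.7   58.39]
w [279.26 174.85] 66 [472.75  93.2  119.93]
w [ 25.74 329.15] 497 [ 742.88 -165.11    5.01]
w [ 13.48 347.26] 145 [ 771.11 -179.18    8.15]
w [138.55 411.36] 75 [765.53  -1.11  73.6 ]
```

View pics/w1.png

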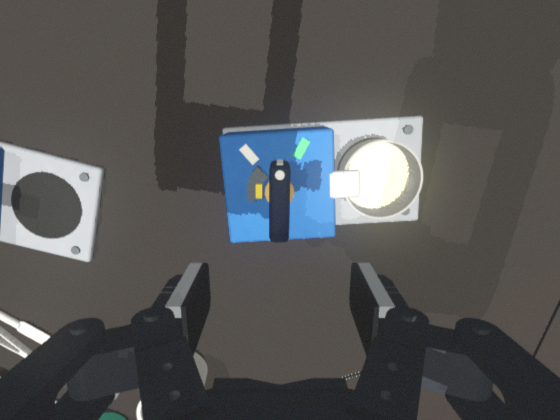

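The wrist view shows the wing at (280,200), pointer at (280,175) facing the top, white mark (249,154), green mark (302,148), sieve at (380,175). The gripper is aligned with the wing, so I'll descend.

>>> jog_arm([
  [[-1,-0.4,15],[0,0,0.009]],
  [[-1.8,-0.7,35],[0,0,0.009]],
  [[-1.8,-0.7,55],[0,0,0.009]],
  [[-1.8,-0.7,75],[0,0,0.009]],
  [[-1.8,-0.7,90],[0,0,0.009]],
  [[-1.8,-0.7,100],[0,0,0.009]],
  [[-1.8,-0.7,108],[0,0,0.009]],
  [[-1.8,-0.7,113],[0,0,0.009]],
  [[-1.8,-0.7,113],[0,0,0.009]],
  [[-1.8,-0.7,113],[0,0,0.009]],
])

```text
time: 2.45
tool_pos: [496.3, 97.2, 88.4]
tcp_rot: [-180.0, 0.1, -168.6]
ft_force: [0.6, -0.3, -0.4]
finger_gap: 60.2
grip_force: 0.0
```

>>> jog_arm([
  [[0,0,0],[0,0,0]],
  [[0,0,0],[0,0,0]],
  [[0,0,0],[0,0,0]],
  [[0,0,0],[0,0,0]],
  [[0,0,0],[0,0,0]],
  [[0,0,0],[0,0,0]],
  [[0,0,0],[0,0,0]],
  [[0,0,0],[0,0,0]],
], grip=5, force=30)

```text
time: 3.25
tool_pos: [495.8, 97.1, 87.8]
tcp_rot: [-180.0, -0.0, -168.6]
ft_force: [-0.1, -0.4, 0.6]
finger_gap: 4.8
grip_force: 0.0
```

```bash
python3 -c "
from h import *
s=r.sense(); print({k:s[k] for k in('time','joint_pos','tool_pos','tcp_rot','ft_force','wrist_torque','finger_gap','grip_force')})"
```

```text
{'time': 3.25, 'joint_pos': array([  5.27,  -2.96, 107.06,  -0.  ,  75.89, -96.09]), 'tool_pos': array([495.81,  97.12,  87.76]), 'tcp_rot': array([-180.  ,   -0.  , -168.64]), 'ft_force': array([-0.09, -0.36,  0.63]), 'wrist_torque': array([-0.07,  0.01,  0.02]), 'finger_gap': 4.769257855127211, 'grip_force': 0.0}
```

Run:
```python
from h import *
p=snap('wrist','w2')[0]; q=snap('scene','s2')[0]
a=np.hstack([cv2.resize(p,(400,300)),cv2.resize(q[140:380,100:420],(400,300))]); cv2.imwrite('pics/b.png',a)
```

```text
(no output)
```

View pics/b.png

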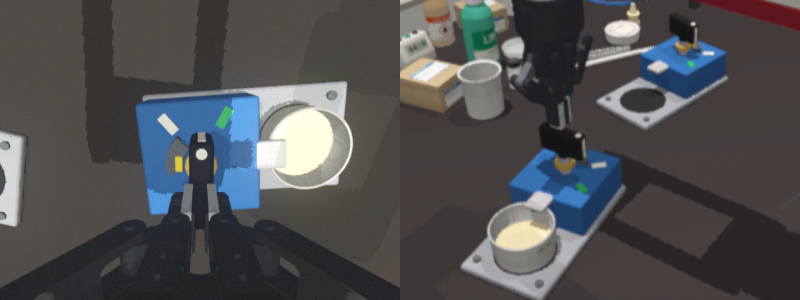

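Run:
```python
from h import *
p,d,P,K=load('w2'); C=cloud(d,P,K)
T=np.array(r.camera_params('wrist')['tool_from_camera']); print(T)
i=np.linalg.inv(T)
for z in(0,-10,-19): x=i@[0,0,z,1]; print(z,'TCP px',K[0]*x[0]/x[2]+K[2],K[1]*x[1]/x[2]+K[3],x[2])
for v in range(180,330,10): print(v,[ (C[v,u].round(0).tolist(), p[v,u].tolist()) for u in(270,283)])
ps,ds,Ps,Ks=load('s2'); 
for X in([495.8,97.1,88],[495.8,97.1,119]):
    x=np.linalg.inv(Ps)@[*X,1]; print('scene px',Ks[0]*x[0]/x[2]+Ks[2],Ks[1]*x[1]/x[2]+Ks[3],x[2])
cv2.imwrite('pics/c.png',cv2.resize(np.hstack([ps[150:330,180:320],p[150:330,210:350]]),None,fx=2.8,fy=2.8,interpolation=2))
```

```text
[[  -0.     -0.96   -0.28   68.84]
 [   1.     -0.     -0.     -0.37]
 [  -0.     -0.28    0.96 -181.48]
 [   0.      0.      0.      1.  ]]
0 TCP px 280.26756184374733 239.9333939341514 193.51416738465716
-10 TCP px 280.30786518301795 246.81304296895706 183.91700400991317
-19 TCP px 280.3479117266584 253.6488578242466 175.2795569726436
180 [([471.0, 86.0, 57.0], [164, 108, 61]), ([469.0, 93.0, 58.0], [163, 107, 57])]
190 [([468.0, 86.0, 96.0], [52, 45, 41]), ([465.0, 92.0, 101.0], [137, 145, 145])]
200 [([468.0, 87.0, 117.0], [54, 44, 40]), ([466.0, 92.0, 118.0], [54, 45, 42])]
210 [([472.0, 88.0, 118.0], [56, 48, 44]), ([470.0, 93.0, 121.0], [209, 220, 220])]
220 [([476.0, 88.0, 119.0], [57, 50, 49]), ([474.0, 94.0, 121.0], [209, 220, 220])]
230 [([480.0, 89.0, 120.0], [58, 51, 49]), ([479.0, 95.0, 120.0], [57, 49, 48])]
240 [([485.0, 90.0, 119.0], [51, 46, 44]), ([484.0, 96.0, 119.0], [56, 47, 47])]
250 [([490.0, 91.0, 119.0], [57, 47, 44]), ([489.0, 97.0, 119.0], [54, 46, 45])]
260 [([488.0, 91.0, 134.0], [63, 59, 57]), ([493.0, 98.0, 120.0], [52, 47, 43])]
270 [([488.0, 91.0, 143.0], [52, 40, 41]), ([498.0, 99.0, 120.0], [52, 43, 40])]
280 [([488.0, 92.0, 151.0], [50, 43, 41]), ([503.0, 100.0, 119.0], [47, 43, 40])]
290 [([488.0, 92.0, 159.0], [48, 40, 37]), ([508.0, 101.0, 119.0], [48, 40, 39])]
300 [([489.0, 92.0, 165.0], [57, 54, 52]), ([514.0, 102.0, 119.0], [42, 35, 35])]
310 [([493.0, 93.0, 164.0], [56, 53, 52]), ([519.0, 103.0, 120.0], [43, 37, 36])]
320 [([497.0, 94.0, 163.0], [56, 52, 51]), ([525.0, 104.0, 118.0], [47, 45, 48])]
scene px 229.11832761624785 259.68043849056824 766.5984593369043
scene px 227.39236883757616 243.28274882898415 750.3305979534872
```

View pics/c.png

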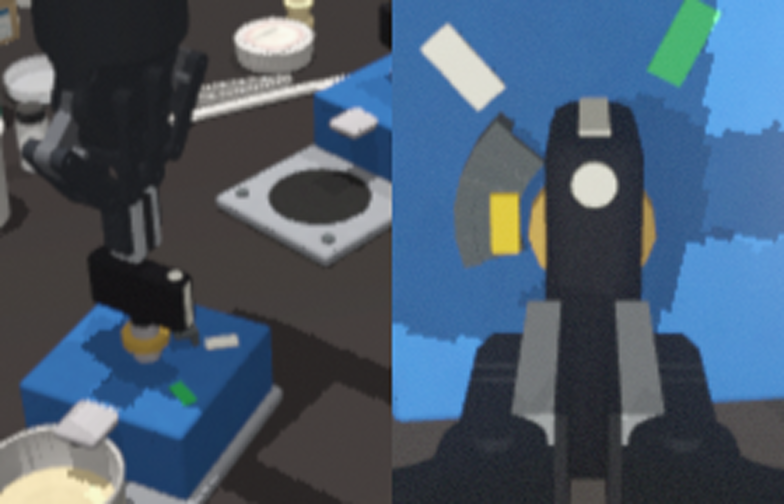

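Run:
```python
from h import *
T=np.array(r.camera_params('wrist')['tool_from_camera'])
for f,us in(('w1',(180,190,200,205,360,370,380)),('w2',(259,262,266,269,291,294,298))):
    p,d,P,K=load(f); C=cloud(d,T,K)
    print(f,K)
    for u in us:
        col=C[:,u]; ok=(d[:,u]>0)&(abs(col[:,2])<150)&(col[:,2]<(-20 if f=='w1' else -35))
        v=np.where(ok)[0]
        if len(v): print(u,[(int(k),col[k].round(0).tolist()) for k in v[[0,1,3,6,12]]])
    for u in us[:3]:
        k=range(238,300,6); print(u,[(kk,C[kk,u].round(0).tolist()) for kk in k])
p,d,P,K=load('s2'); C=cloud(d,P,K)
for v in range(220,275,4): print(v,C[v,222:240:4].round(0).tolist())
```

```text
w1 [355.7  355.7  279.5  212.23]
180 [(275, [5.0, -40.0, -52.0]), (276, [5.0, -40.0, -53.0]), (278, [4.0, -40.0, -53.0]), (281, [8.0, -37.0, -64.0]), (287, [8.0, -35.0, -69.0])]
190 [(263, [8.0, -37.0, -48.0]), (264, [8.0, -37.0, -49.0]), (266, [9.0, -36.0, -52.0]), (269, [8.0, -36.0, -53.0]), (275, [8.0, -34.0, -59.0])]
200 [(263, [8.0, -33.0, -48.0]), (264, [8.0, -33.0, -49.0]), (266, [8.0, -32.0, -50.0]), (269, [8.0, -32.0, -54.0]), (275, [8.0, -30.0, -59.0])]
205 [(263, [9.0, -31.0, -49.0]), (264, [8.0, -31.0, -49.0]), (266, [9.0, -30.0, -52.0]), (269, [7.0, -30.0, -52.0]), (275, [4.0, -30.0, -51.0])]
360 [(263, [8.0, 32.0, -48.0]), (264, [8.0, 32.0, -50.0]), (266, [9.0, 31.0, -53.0]), (269, [9.0, 31.0, -56.0]), (275, [8.0, 30.0, -59.0])]
370 [(264, [8.0, 36.0, -49.0]), (265, [8.0, 36.0, -50.0]), (267, [9.0, 35.0, -53.0]), (270, [8.0, 35.0, -55.0]), (276, [8.0, 34.0, -60.0])]
380 [(275, [5.0, 40.0, -52.0]), (276, [5.0, 39.0, -53.0]), (278, [4.0, 39.0, -54.0]), (281, [5.0, 38.0, -57.0]), (287, [9.0, 35.0, -69.0])]
180 [(238, [-74.0, -115.0, 201.0]), (244, [-81.0, -115.0, 200.0]), 
[... 3776 characters left out ...]
120.0]]
252 [[498.0, 107.0, 107.0], [490.0, 106.0, 110.0], [486.0, 102.0, 111.0], [478.0, 101.0, 113.0], [468.0, 101.0, 118.0]]
256 [[499.0, 107.0, 99.0], [492.0, 105.0, 102.0], [484.0, 105.0, 105.0], [478.0, 102.0, 106.0], [469.0, 101.0, 110.0]]
260 [[502.0, 106.0, 89.0], [494.0, 105.0, 93.0], [484.0, 105.0, 98.0], [478.0, 102.0, 99.0], [472.0, 99.0, 100.0]]
264 [[529.0, 86.0, 56.0], [497.0, 103.0, 82.0], [487.0, 103.0, 88.0], [479.0, 102.0, 91.0], [472.0, 101.0, 94.0]]
268 [[520.0, 93.0, 57.0], [500.0, 102.0, 73.0], [488.0, 104.0, 80.0], [484.0, 99.0, 79.0], [484.0, 91.0, 74.0]]
272 [[514.0, 99.0, 56.0], [492.0, 109.0, 73.0], [485.0, 106.0, 75.0], [483.0, 101.0, 73.0], [478.0, 97.0, 73.0]]
```

The depth in both views agrees that the real fingertips end about 43 mm short of the reported TCP. They closed in the air above the wing at z≈131, and the wing top is at 119. So I'll open and go down another 43 mm, in two steps, watching the force.

>>> jog_arm([
  [[0,0,0],[0,0,0]],
  [[0,0,0],[0,0,0]],
  [[0,0,0],[0,0,0]],
  [[0,0,0],[0,0,0]],
  [[0,0,0],[0,0,0]],
  [[0,0,5],[0,0,0]],
  [[0,0,10],[0,0,0]],
  [[0,0,15],[0,0,0]],
  [[0,0,20],[0,0,0]],
  [[0,0,20],[0,0,0]],
], grip=50)

```text
time: 4.35
tool_pos: [495.0, 97.0, 66.6]
tcp_rot: [180.0, -0.1, -168.6]
ft_force: [-1.5, 0.0, 0.6]
finger_gap: 50.2
grip_force: 0.0
```

>>> jog_arm([
  [[0,0,5],[0,0,0]],
  [[0,0,10],[0,0,0]],
  [[0,0,15],[0,0,0]],
  [[0,0,20],[0,0,0]],
  [[0,0,23],[0,0,0]],
  [[0,0,23],[0,0,0]],
])

```text
time: 4.95
tool_pos: [495.3, 97.1, 44.1]
tcp_rot: [180.0, -0.1, -168.6]
ft_force: [-0.8, 0.2, -0.6]
finger_gap: 49.8
grip_force: 0.0
```

>>> jog_arm([
  [[0,0,0],[0,0,0]],
  [[0,0,0],[0,0,0]],
  [[0,0,0],[0,0,0]],
  [[0,0,0],[0,0,0]],
  [[0,0,0],[0,0,0]],
  [[0,0,0],[0,0,0]],
  [[0,0,0],[0,0,0]],
], grip=5, force=30)

```text
time: 5.65
tool_pos: [496.0, 98.0, 45.2]
tcp_rot: [179.9, 0.0, -168.6]
ft_force: [-2.0, 4.7, 2.4]
finger_gap: 15.8
grip_force: 31.6
```

Run:
```python
from h import *
s=r.sense(); print({k:s[k] for k in('time','joint_pos','tool_pos','tcp_rot','ft_force','wrist_torque','finger_gap','grip_force')})
p=snap('wrist','w3')[0]; q=snap('scene','s3')[0]
cv2.imwrite('pics/d.png',np.hstack([cv2.resize(p[90:390,80:480],(400,300)),cv2.resize(q[140:380,100:420],(400,300))]))
```

```text
{'time': 5.65, 'joint_pos': array([  5.31,  -0.13, 109.05,   0.07,  71.06, -96.09]), 'tool_pos': array([495.96,  97.99,  45.24]), 'tcp_rot': array([ 179.94,    0.04, -168.63]), 'ft_force': array([-1.99,  4.75,  2.43]), 'wrist_torque': array([ 0.46,  0.23, -0.03]), 'finger_gap': 15.7520499446989, 'grip_force': 31.647003293037415}
```

View pics/d.png

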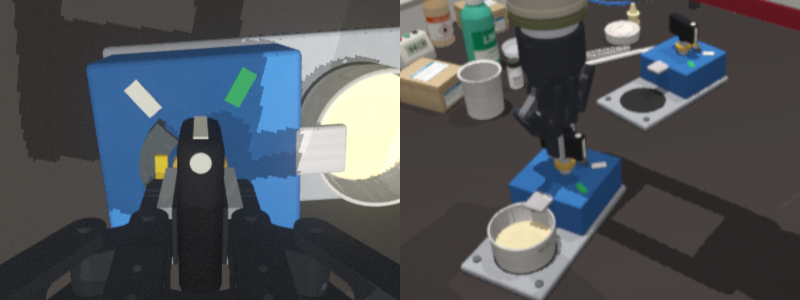

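The wing is gripped (gap 15.8, 32 N). In the wrist crop the white mark is at (142,99) and the green one at (241,88). Next I'll measure the marks' azimuths to get the turn angles.

Run:
```python
from h import *
for f in('w1','w3'):
    p,d,P,K=load(f); C=cloud(d,P,K); hsv=cv2.cvtColor(p,cv2.COLOR_BGR2HSV).astype(int)
    near=(np.hypot(C[...,0]-495.7,C[...,1]-98)<55)&(np.hypot(C[...,0]-495.7,C[...,1]-98)>30)&(abs(C[...,2]-58)<7)
    for nm,k in(('g',(abs(hsv[...,0]-70)<20)&(hsv[...,1]>90)&(hsv[...,2]>60)),('w',(hsv[...,1]<60)&(hsv[...,2]>120))):
        n,l,s,cc=cv2.connectedComponentsWithStats((k&near).astype(np.uint8))
        for i in range(1,n):
            if s[i,4]>60:
                X=ray(*cc[i],57.7,P,K); v,u=np.where(l==i); pts=np.array([ray(a,b,57.7,P,K)[:2] for a,b in zip(u,v)])
                w=np.linalg.svd(pts-pts.mean(0),full_matrices=0)[2][0]
                print(f,nm,cc[i],s[i,4],X,'az',np.degrees(np.arctan2(X[1]-98,X[0]-495.7))%360,'long axis',np.degrees(np.arctan2(w[1],w[0]))%180+180)
```

```text
w1 g [300.93 148.05] 187 [455.89 109.59  57.7 ] az 163.76879738597933 long axis 343.7792781225826
w1 w [248.65 153.94] 199 [470.75  64.38  57.7 ] az 233.41260582284275 long axis 232.9733112017365
w1 w [333.89 184.86] 220 [482.63 147.05  57.7 ] az 104.9207793942874 long axis 194.3125941602409
w3 g [320.37 176.9 ] 639 [455.83 109.57  57.7 ] az 163.8199145308985 long axis 343.83698759942735
w3 w [222.55 188.55] 648 [470.73  64.3   57.7 ] az 233.4655435415765 long axis 232.79738767024935
w3 w [381.66 240.61] 557 [481.6  147.52  57.7 ] az 105.89417401665267 long axis 195.21037273443866
```

>>> jog_arm([
  [[0,0.3,0],[0,0,-0.08]],
  [[0,0.7,0],[0,0,-0.16]],
  [[0,0.7,0],[0,0,-0.24]],
  [[0,0.7,0],[0,0,-0.32]],
  [[0,0.7,0],[0,0,-0.4]],
  [[0,0.7,0],[0,0,-0.48]],
  [[0,0.7,0],[0,0,-0.56]],
  [[0,0.7,0],[0,0,-0.64]],
  [[0,0.7,0],[0,0,-0.69]],
  [[0,0.7,0],[0,0,-0.723]],
])

```text
time: 6.75
tool_pos: [495.1, 99.4, 45.2]
tcp_rot: [179.9, 0.1, -127.1]
ft_force: [-6.5, 8.0, 4.7]
finger_gap: 15.8
grip_force: 32.6
```

>>> jog_arm([
  [[0,0,0],[0,0,0]],
  [[0,0,0],[0,0,0]],
  [[0,0,0],[0,0,0]],
  [[0,0,0],[0,0,0]],
])

```text
time: 7.15
tool_pos: [495.2, 99.4, 45.3]
tcp_rot: [179.9, 0.1, -127.2]
ft_force: [-5.3, 8.1, 5.0]
finger_gap: 15.7
grip_force: 32.6
```

Run:
```python
from h import *
s=r.sense(); print({k:s[k] for k in('time','joint_pos','tool_pos','tcp_rot','ft_force','wrist_torque','finger_gap','grip_force')})
p=snap('wrist','w4')[0]; q=snap('scene','s4')[0]
cv2.imwrite('pics/e.png',np.hstack([cv2.resize(p[90:390,80:480],(400,300)),cv2.resize(q[220:340,170:330],(400,300),interpolation=2)]))
# lug height (yellow)
for f in('w1','w3','w4','s0','s3','s4'):
    try: p,d,P,K=load(f if f!='s0' else 'scene0')
    except Exception as e: continue
    C=cloud(d,P,K); h=cv2.cvtColor(p,cv2.COLOR_BGR2HSV).astype(int)
    k=(abs(h[...,0]-26)<5)&(h[...,1]>150)&(h[...,2]>80)&(np.hypot(C[...,0]-495.7,C[...,1]-98)<40)
    print(f,k.sum(),np.median(C[k],axis=0) if k.any() else '')
```

```text
{'time': 7.15, 'joint_pos': array([   5.42,   -0.15,  109.06,    0.14,   71.13, -137.44]), 'tool_pos': array([495.16,  99.36,  45.27]), 'tcp_rot': array([ 179.88,    0.07, -127.19]), 'ft_force': array([-5.26,  8.05,  5.02]), 'wrist_torque': array([1.09, 0.7 , 0.04]), 'finger_gap': 15.699087312859108, 'grip_force': 32.59517937898636}
w1 83 [499.36  79.66  69.97]
w3 253 [497.63  79.03  69.87]
w4 27 [510.28  87.91  62.82]
s0 22 [487.69 106.03  73.63]
s3 1 [482.16  90.47  74.62]
s4 1 [480.9   96.91  65.44]
```

View pics/e.png

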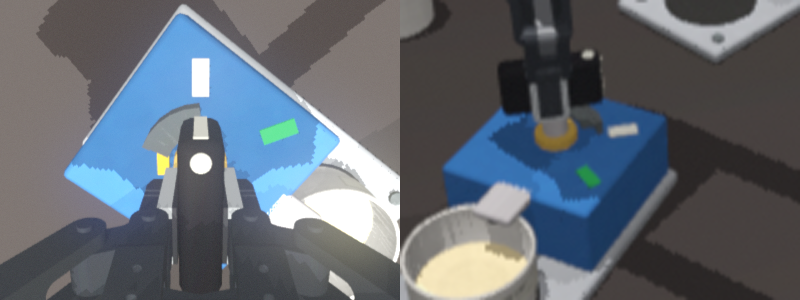

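The click happened: the lug dropped from z≈70 to 63. The pointer at (201,128) lines up with the white mark at (201,77). Now forwards to green.

>>> jog_arm([
  [[-0.3,0.5,0],[0,0,0.06]],
  [[-0.6,1,0],[0,0,0.15]],
  [[-0.6,1,0],[0,0,0.25]],
  [[-0.6,1,0],[0,0,0.35]],
  [[-0.6,1,0],[0,0,0.45]],
  [[-0.6,1,0],[0,0,0.55]],
  [[-0.6,1,0],[0,0,0.65]],
  [[-0.6,1,0],[0,0,0.75]],
  [[-0.6,1,0],[0,0,0.83]],
  [[-0.6,1,0],[0,0,0.9]],
])

```text
time: 8.25
tool_pos: [496.0, 97.6, 45.3]
tcp_rot: [-179.9, 0.1, -179.0]
ft_force: [0.9, -6.1, 1.1]
finger_gap: 15.3
grip_force: 31.9
```

>>> jog_arm([
  [[0,0,0],[0,0,0.08]],
  [[0,0,0],[0,0,0.16]],
  [[0,0,0],[0,0,0.23]],
  [[0,0,0],[0,0,0.28]],
  [[0,0,0],[0,0,0.3]],
  [[0,0,0],[0,0,0.3]],
  [[0,0,0],[0,0,0.3]],
  [[0,0,0],[0,0,0.3]],
])

```text
time: 9.05
tool_pos: [495.9, 97.0, 45.3]
tcp_rot: [-179.9, 0.1, 164.0]
ft_force: [0.8, -8.3, 1.1]
finger_gap: 15.6
grip_force: 32.1
```

```bash
cat > chk.py <<'E'
from h import *
import sys
f=sys.argv[1]
s=r.sense(); print({k:s[k] for k in('time','tool_pos','tcp_rot','ft_force','wrist_torque','finger_gap','grip_force')})
p,d,P,c=snap('wrist',f); K=[c[k] for k in('fx','fy','cx','cy')]; C=cloud(d,P,K); h=cv2.cvtColor(p,cv2.COLOR_BGR2HSV).astype(int)
rr=np.hypot(C[...,0]-496,C[...,1]-99)
k=(abs(h[...,0]-26)<5)&(h[...,1]>150)&(h[...,2]>80)&(rr<40); print('lug',k.sum(),np.median(C[k],axis=0) if k.any() else '')
g=(abs(h[...,0]-70)<20)&(h[...,1]>90)&(h[...,2]>60)&(rr<55)
w=(h[...,1]<60)&(h[...,2]>120)&(rr<31)&(C[...,2]>112)
t=(rr<45)&(C[...,2]>113)&(C[...,2]<125)
for n,k,z in(('green',g,57.7),('dot',w,119),('wingtop',t,119)):
    v,u=np.where(k)
    if len(u)<20: print(n,len(u)); continue
    q=np.array([ray(a,b,z,P,K)[:2] for a,b in zip(u,v)],np.float32); W=np.linalg.svd(q-q.mean(0),full_matrices=0)[2][0]
    print(n,len(u),q.mean(0),'axis',np.degrees(np.arctan2(W[1],W[0]))%180, cv2.minAreaRect(q))
E
python3 chk.py w5
```

```text
{'time': 9.05, 'tool_pos': array([495.91,  96.98,  45.29]), 'tcp_rot': array([-179.86,    0.11,  164.  ]), 'ft_force': array([ 0.76, -8.34,  1.13]), 'wrist_torque': array([-1.31,  0.02, -0.02]), 'finger_gap': 15.55538180009508, 'grip_force': 32.140488624572754}
lug 13 [491.33  82.91  62.56]
green 648 [456.   109.53] axis 164.23598 ((455.9710693359375, 109.5655288696289), (7.747349739074707, 18.229202270507812), 73.96648406982422)
dot 422 [474.91 103.88] axis 163.62692 ((489.087890625, 100.17776489257812), (22.01549530029297, 48.80524826049805), 53.85541915893555)
wingtop 8420 [492.12  98.99] axis 163.93689 ((493.78717041015625, 98.4595718383789), (43.86626052856445, 55.208805084228516), 39.16758346557617)
```

>>> jog_arm([
  [[0,-0.7,0],[0,0,0]],
  [[0,-1.5,0],[0,0,0]],
  [[0,-1.5,0],[0,0,0]],
])

```text
time: 9.4
tool_pos: [495.9, 97.0, 45.3]
tcp_rot: [180.0, 0.1, 164.0]
ft_force: [5.4, -4.2, -0.7]
finger_gap: 15.8
grip_force: 31.8
```

>>> jog_arm([
  [[0,0,0],[0,0,0]],
  [[0,0,0],[0,0,0]],
  [[0,0,0],[0,0,0]],
  [[0,0,0],[0,0,0]],
  [[0,0,0],[0,0,0]],
  [[0,0,0],[0,0,0]],
  [[0,0,0],[0,0,0]],
], grip=50)

```text
time: 10.1
tool_pos: [494.8, 97.5, 44.8]
tcp_rot: [180.0, -0.0, 164.0]
ft_force: [1.0, -0.2, -0.2]
finger_gap: 49.9
grip_force: 0.0
```

>>> jog_arm([
  [[0,0,-8],[0,0,0]],
  [[0,0,-20],[0,0,0]],
  [[0,0,-35],[0,0,0]],
  [[0,0,-50],[0,0,0]],
  [[0,0,-70],[0,0,0]],
  [[0,0,-90],[0,0,0]],
  [[0,0,-110],[0,0,0]],
  [[0,0,-120],[0,0,0]],
  [[0,0,-120],[0,0,0]],
  [[0,0,-120],[0,0,0]],
])

```text
time: 11.1
tool_pos: [494.8, 97.4, 164.6]
tcp_rot: [180.0, 0.0, 164.0]
ft_force: [-0.5, 0.1, -0.1]
finger_gap: 49.9
grip_force: 0.0
```

```bash
python3 chk.py w6; python3 -c "
import cv2;p=cv2.imread('pics/w6.png');cv2.imwrite('pics/f.png',cv2.resize(p[80:300,160:440],None,fx=2,fy=2))"
```

```text
{'time': 11.1, 'tool_pos': array([494.78,  97.44, 164.64]), 'tcp_rot': array([180.  ,   0.  , 164.03]), 'ft_force': array([-0.48,  0.06, -0.11]), 'wrist_torque': array([-0.03,  0.01,  0.  ]), 'finger_gap': 49.899029509533605, 'grip_force': 0.0}
lug 0 
green 230 [455.94 109.46] axis 164.09814 ((455.6830139160156, 109.51300048828125), (7.267690658569336, 18.167884826660156), 73.97883605957031)
dot 283 [527.34  94.64] axis 46.09881 ((546.0513916015625, 96.93126678466797), (110.41478729248047, 123.01740264892578), 41.02897644042969)
wingtop 2036 [494.1   98.34] axis 163.52719 ((494.9098815917969, 98.2943344116211), (15.451653480529785, 61.336181640625), 73.45965576171875)
```

View pics/f.png

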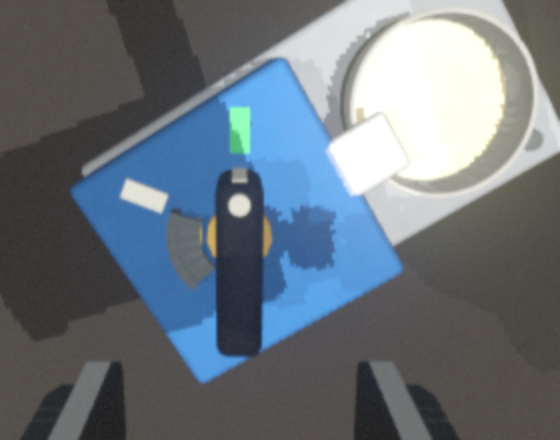

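The wing pointer at (239,190) lines up with the green mark at (239,130), to within about 0.5°. The lug has run in under the thread and the gripper is clear.

```bash
python3 -c "
from bench import r
print(r.hand_in())"
```

```text
the job is handed in; nothing more can be done
None
```

The sieve station's knob was turned back to the white mark, where the sleeve dropped about 7 mm, then forwards to the green mark (within about 0.5°) and released; the empty station was left alone, and the job was handed in at about 11 s.

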